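# Lock a dop in the polishing fixture with its cam knob

### The arm

A 6-joint arm with a two-finger parallel gripper is mounted at the origin on the work surface. World frame = base frame: x ahead of the robot, y to its left, z up, the work surface at z = 0. Lengths are in mm, angles in rad, forces in N, time in s.
With the tool pointing down it reaches from about 275 to 1000 mm from the base axis. Payload 8.4 kg.
Tool frame: the origin (TCP) lies at the very end of the fingers, on their centre line; the grasp point (between the pads) lies r.hold_point_z behind it (r.hold_point_z is the distance from the TCP to the grasp point, in mm); x points along the fingers, z is the direction in which the jaws open and shut, and the axes are right-handed (so a half turn about x gives the same grasp; the last joint's range is limited). The gripper opens to 85 mm and grips with 20 to 120 N. Pads are 22 mm wide; open, the fingers measure 114 mm over their backs; the gripper's body (76 mm by 85 mm) begins 54 mm behind the grasp point. The pads swing forward as they close: fully open they stand 13 mm farther back than shut.
Start: joints at [-1.174, 0.353, 1.633, -0, 1.155, -0.002], TCP at [242.694, -575.958, 231.281] pointing down, gripper open.
Joint ranges: [-2.63, 2.63], [-0.92, 2.1], [0.06, 2.66], [-1.3, 4.44], [0, 2.69], [-3.02, 3.02]. Speed limits (rad/s): [2.22, 2.22, 2.79, 3.14, 3.14, 3.14].

### API

Orientations are given as [roll, pitch, yaw] about the fixed x, y, z axes, in that order (R = Rz(yaw) Ry(pitch) Rx(roll)).
In Python, from rig import r gives the robot as it stands.
- The arm moves only by the tool jog_arm, never from a script. Its argument "series" is a list of rows, each a list of 7 numbers: the turn, a rotation vector about the tool's x, y, z in degrees, then the shift along the tool's x, y, z in cm, then the opening, from 0 (shut) to 1 (fully open). In form: [[wx, wy, wz, tx, ty, tz, fingers], ...]. A call has 1 to 20 rows; each row shifts and turns the commanded pose from where the row before left it, along the tool's axes as they then stand; what a row does not reach is not made up. A row lasts 1/10 s, in which the tool goes at most 50 mm and 8.59 degrees, less where a joint would pass 70% of its speed; a pose out of reach is approached as far as the arm can. A call with a gripper value outside its range is refused whole. The fingers move at their own pace and stop on an object; "force" is the grip in N (left out, the last holds). Time passes only in rows, so rows that do not move let the fingers close. It gives the time, the measured TCP pose, the force and the opening at its end, in the units of the state.
- r.sense(): the state, without advancing time (a new reading comes with each control period).
- r.grab_frame(name): name is "scene" or "top"; returns (picture, depth): 420x560x3 uint8, red, green, blue; 420x560 float32, mm along the optical axis (not along the pixel's ray), 0 where there is no reading.
- r.get_calibration(name): a dict with "mtx" (3x3 intrinsics, pixels), "position" and "rotation" of the camera in the world. Camera axes: x right, y down, z forward; pixel columns grow to the right and rows downward; lengths in mm; the calibration is good to about 2 mm. A picture is of the moment at which its call begins. get_calibration takes no time and is no camera call.
- r.sign_off(): hands the job in, once; it reports no verdict.
The state is a dict: "clock": time; "qpos": joint angles; "qvel": joint speeds; "joint_efforts": joint torques, N m; "eef_pos": TCP position; "tcp_rot": TCP orientation; "contact_force": force on the tool from outside, world axes, zero at the start; "wrist_torque": the same for the moment, N m; "opening": opening from 0.0 (shut) to 1.0 (fully open).
Only numpy, scipy, OpenCV 4.12 (cv2) and the standard library are available. Lean on these libraries where they do the work, as an engineer would, in place of code of your own. Each camera call takes 0.05 s, during which the arm holds its last target.

### The job

Take the brass stone holder out of its wooden rest block and seat it upright and fully home in the socket of the grey fixture. Then turn the fixture's cam knob clockwise until the sprung yoke drops into the cam's notch and its nose snaps over the holder's flange, stopping there gently without forcing the knob against the notch, and let go. Handle the holder gently and leave the jar, tin and wrench alone.

Things in the scene. Friction and masses are not known exactly. Their poses are not given: they have to be found in the camera images.
- dop: Stone holder (dop), brass, about 150 g, round about z. Origin: centre of its stem's underside. Going up: stem 16 mm diameter, 24 mm long, 3 mm foot chamfer; flange 34 mm diameter, 24 to 32 mm; plain cylinder 20 mm diameter, 32 to 76 mm, to grip (about 58 mm up); cone and glass stone to 92 mm. Starts upright in the rest block, flange on its top, up to 3 mm off the hole's middle.
- stand: Wooden rest block, 70 x 70 x 34 mm high, fixed; origin: centre of its underside. One loose hole, 21 mm wide and 26 mm deep, in the middle of its top.
- base: Grey fixture, a fixed block 84 mm (its x) by 230 mm (its y) by 34 mm high; origin: centre of its underside, z up. On its centre line: the knob's axis at y = -55 mm, the socket at y = +55 mm, and at the +y end a post and spring barrel, 60 mm above the table at most.
- socket (a point): Centre of the socket's mouth in the base's top face (34 mm above the table); axes as the base's. Hole 18 mm diameter, 2.5 mm chamfer, 26 mm deep: a seated dop rests with its flange on the top face, its origin 24 mm below this point. Grip the dop with fingers closing along the base's x, to stay clear of the yoke's nose.
- knob: Cam knob, turning clockwise (seen from above) on a vertical axis; origin on the axis, 34 mm above the table. Above the origin: steel skirt 80 mm diameter, 12 to 17 mm, that hides the cam; hub 34 mm diameter to 27 mm; black bar grip 52 mm long (knob's x), 14 mm thick (knob's y), 22 to 58 mm. Grip the bar across its 14 mm from above. Its bar starts within 10 degrees of the base's x.
- knob_grip (a point): Point on the knob's axis at mid-height of the bar grip, 74 mm above the table; axes as the knob's. Turning takes about 0.2 N m; as the yoke drops this falls away by some 0.3 N m (the yoke pulls the knob on), and returns once it is down. A rise of 0.4 N m means the notch's wall: stop there.
- cam (a point): Middle of the cam under the skirt, on the knob's axis; axes as the base's. The notch is unmarked and differs each time: it comes after 15 to 85 degrees of turn. The yoke then drops over about 9 degrees; it stays fully down for about 6 more; then the notch's wall stops the knob hard and a degree or two more jams the roller, 37 mm from the axis.
- latch: Sprung brass yoke; origin 34 mm above the base's while it rides on the cam, same axes. It slides 7 mm along the base's -y as it drops, pushed by a 6 to 9 N spring. Its roller rides on the cam; two straps (to 42 mm above the table, 46 mm apart inside) pass either side of the socket to a cross bar 28 to 38 mm beyond the socket's axis, 52 mm above the table at most.
- nose (a point): Tip of the yoke's steel nose (12 mm wide, 6 mm thick, 47.5 mm above the table), pointing from the cross bar to the socket. In the base's y it lies 75 mm from the base's origin (20 mm beyond the socket's axis) while the yoke rides on the cam, and 68 mm when fully dropped (over a seated dop's flange).
- jar: Bystander: glass jar with white cap, 60 mm wide, 55 mm high; origin at the underside.
- tin: Bystander: small open brass tin, 64 mm wide, 28 mm high; origin at the underside.
- wrench: Bystander: steel wrench, 140 mm long, lying flat.

How it is judged (in metres and radians):
On the way, in this order (a step that is already met when the one before it is completed fails the run):
1. the holder is seated fully home in the socket while the yoke still rides on the cam (horizontal distance between dop and socket below 0.0025 m and z of dop in the frame of socket below -0.0225 m and angle between dop's own z axis and vertical below 0.06 rad and y of nose in the frame of base above 0.0735 m), for 0.2 s.
2. the yoke has dropped into the notch, its nose over the flange of the seated holder (horizontal distance between dop and socket below 0.0025 m and z of dop in the frame of socket below -0.0225 m and angle between dop's own z axis and vertical below 0.06 rad and y of nose in the frame of base below 0.0695 m), for 0.2 s.
At the end, for the whole second after the job is handed in: The holder stands still in the socket, within 2.5 mm of its axis, upright within 0.06 rad, its origin at least 22.5 mm below the socket's mouth (fully home is 24 mm), and the yoke has dropped: its nose less than 69.5 mm from the base's origin along the base's y (fully dropped is 68 mm) (all of step 2 and linear speed of dop below 0.02 m/s); the robot touches nothing.
It fails at once if the yoke is jammed: more than 30 N between the cam knob and the yoke (contact force between knob and latch above 30 N).
It fails at once if the holder is pressed on the fixture with more than 35 N (contact force between dop and base above 35 N).
It fails at once if the jar, the tin or the wrench is moved by more than 20 mm (distance of any of jar, tin, wrench from where it was at the start of the episode above 0.02 m).
It also fails if it takes over 72 s, if anything falls off the work surface, if the arm or the gripper's body presses on something with over 40 N, if the wrist force passes 120 N, or if a joint passes its speed limit or range.

## Working session

There is one attempt and no reset: what is moved stays moved. The work goes in short steps, Python scripts to look and compute and a tool call to move; the robot and the scene stay as the last step left them, time stands still between calls to the robot, and variables do not carry over. Pictures are saved under pics/ and viewed, and the job is handed in when it is done.

Besides the shell and the picture viewer there is one more tool, called after "Request:" as name(argument=value, ...) on one line, values as JSON. jog_arm: Moves the arm, as the interface text tells. Its arguments: {"type":"object","properties":{"series":{"type":"array"},"force":{"type":"number"}},"required":["series"]}

```bash
ls; mkdir -p pics; python3 - <<'E'
from rig import r
import cv2,numpy as np
print(r.sense(), r.hold_point_z)
for n in("scene","top"):
    p,d=r.grab_frame(n); cv2.imwrite(f"pics/{n}0.png",p[:,:,::-1]); np.savez(f"pics/{n}0.npz",p=p,d=d)
    print(n,r.get_calibration(n))
E
```

```text
pics
{'clock': 0.0, 'qpos': array([-1.17442317e+00,  3.53655978e-01,  1.63416993e+00, -1.05732537e-05,
        1.15519499e+00, -2.40244759e-03]), 'qvel': array([ 1.32247687e-03, -6.13864249e-05,  1.82802069e-03, -3.93523933e-04,
       -1.70290402e-03, -2.88740322e-04]), 'joint_efforts': array([-3.61793303e-03, -6.05258131e+01, -3.42060935e+01, -5.82585435e-04,
        9.29227739e-03, -2.63733773e-05]), 'eef_pos': array([ 242.48536021, -575.50472573,  230.54147641]), 'tcp_rot': array([-3.1372267 ,  1.56936805,  1.97394216]), 'contact_force': array([-0.12479948, -0.47953042,  0.54359364]), 'wrist_torque': array([ 0.00413447, -0.05935952, -0.05395034]), 'opening': 1.0001466138077846} 18.700000000000003
scene {'mtx': array([[502.53587949,   0.        , 280.22602119],
       [  0.        , 502.53587949, 214.51652205],
       [  0.        ,   0.        ,   1.        ]]), 'position': array([1244.33731174,  505.70821075, 1401.14165438]), 'rotation': array([-2.61437704,  0.01458057,  2.24734941])}
top {'mtx': array([[494.82853055,   0.        , 280.63065743],
       [  0.        , 494.82853055, 203.91064197],
       [  0.        ,   0.        ,   1.        ]]), 'position': array([ 411.22733074,  -14.61224435, 1440.36340967]), 'rotation': array([-2.963965  ,  0.02679181, -1.57055089])}
```

View pics/scene0.png

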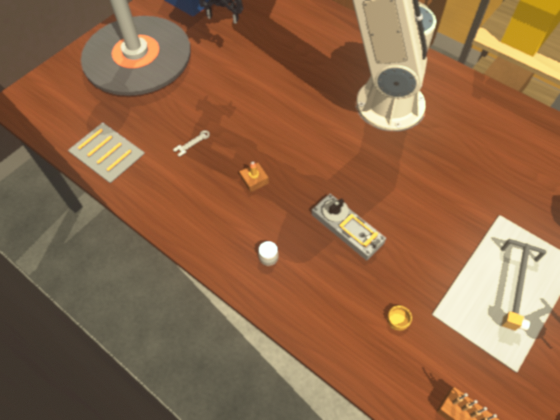

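View pics/top0.png

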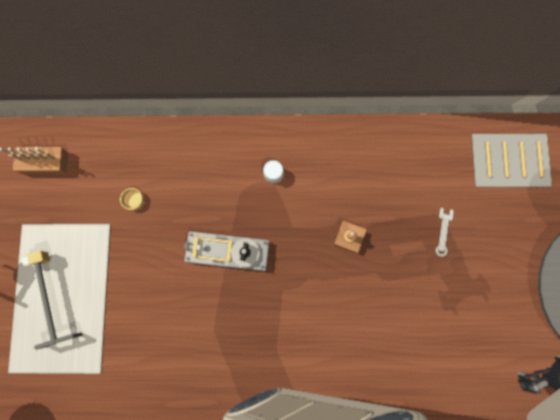

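The scene view shows the fixture near (348,226) with its black bar at (337,206), and the stand and dop at (254,174). In the top view the fixture is at (227,251), the knob at (245,252), the stand at (351,237), the jar at (273,171), the tin at (131,199) and the wrench at (444,232). Next I'll zoom in and measure.

```bash
cat >h.py <<'E'
from rig import r
import cv2,numpy as np
from scipy.spatial.transform import Rotation as R
def load(n,k): 
    z=np.load(f"pics/{n}{k}.npz"); return z['p'],z['d']
def ray(n,uv):
    c=r.get_calibration(n); uv=np.atleast_2d(uv).astype(float)
    d=np.c_[uv,np.ones(len(uv))]@np.linalg.inv(c['mtx']).T
    return c['position'],d@R.from_euler('xyz',c['rotation']).as_matrix().T
def onplane(n,uv,z):
    o,d=ray(n,uv); return o+d*((z-o[2])/d[:,2])[:,None]
def proj(n,P):
    c=r.get_calibration(n); q=(np.atleast_2d(P)-c['position'])@R.from_euler('xyz',c['rotation']).as_matrix()
    q=q@c['mtx'].T; return q[:,:2]/q[:,2:]
def cloud(n,d):
    c=r.get_calibration(n); v,u=np.mgrid[0:420,0:560]
    o,dd=ray(n,np.c_[u.ravel(),v.ravel()]); 
    P=o+dd*d.ravel()[:,None]; return P.reshape(420,560,3)
def crop(n,k,u,v,w,h,s,out):
    p,_=load(n,k); c=p[v:v+h,u:u+w,::-1]
    cv2.imwrite(out,cv2.resize(c,None,fx=s,fy=s,interpolation=cv2.INTER_CUBIC))
E
python3 - <<'E'
from h import *
a=[('top',170,215,110,70),('top',325,215,55,45),('scene',300,180,100,90),('scene',230,150,50,50)]
for i,(n,u,v,w,h) in enumerate(a): crop(n,0,u,v,w,h,int(min(780/w,590/h)),f"pics/c{i}.png"); print(int(min(780/w,590/h)))
for n in('top','scene'):
    p,d=load(n,0); P=cloud(n,d)
    print(n,(d>0).mean(),[np.round(P[v,u]) for u,v in ([(227,280),(190,251),(245,252),(351,237),(273,171),(300,250)] if n=='top' else [(348,270),(337,206),(254,166),(268,247)])])
print(onplane('top',[[185,250],[268,252],[245,252],[351,237]],34))
E
```

```text
7
13
6
11
top 0.9961692176870748 [array([447., 179.,   2.]), array([528., 282.,  35.]), array([521., 119.,  92.]), array([ 562., -172.,   81.]), array([756.,  45.,  55.]), array([534., -32.,  -1.])]
scene 0.9960926870748299 [array([646., 262.,   1.]), array([528., 129.,  86.]), array([ 573., -165.,   91.]), array([756.,  41.,  55.])]
[[ 531.2961873   296.31184237   34.        ]
 [ 525.13644631   59.00037039   34.        ]
 [ 525.26234951  124.49311064   34.        ]
 [ 567.27315772 -177.04940329   34.        ]]
```

```bash
ls pics
```

```text
c0.png
c1.png
c2.png
c3.png
scene0.npz
scene0.png
top0.npz
top0.png
```

View pics/c0.png

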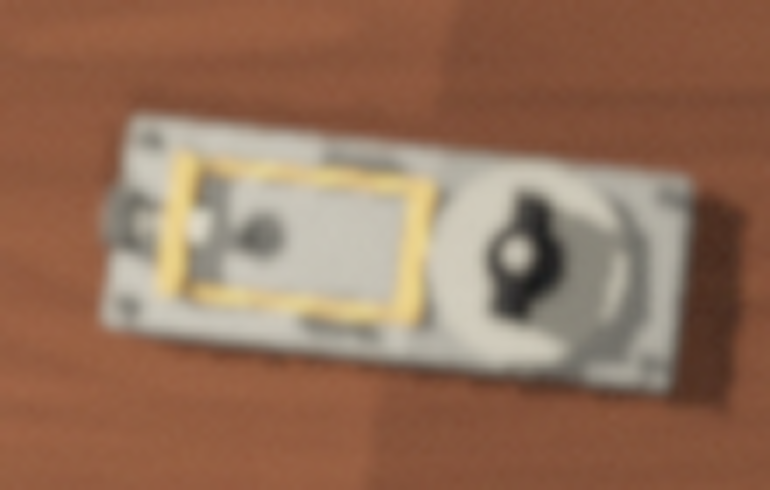

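View pics/c1.png

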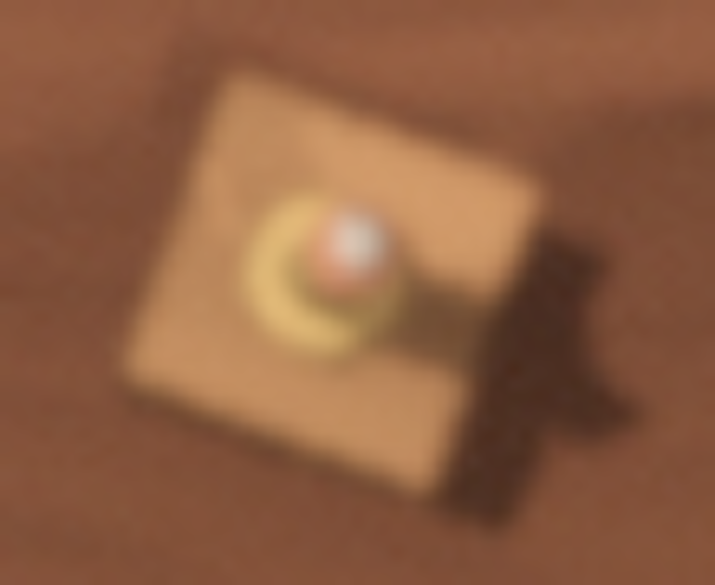

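View pics/c2.png

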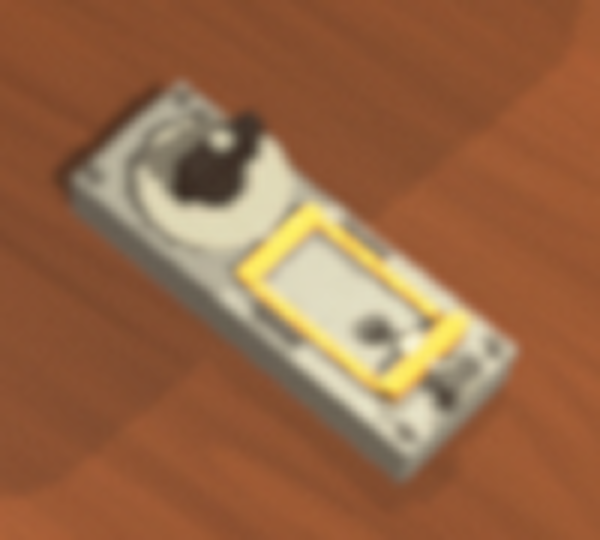

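View pics/c3.png

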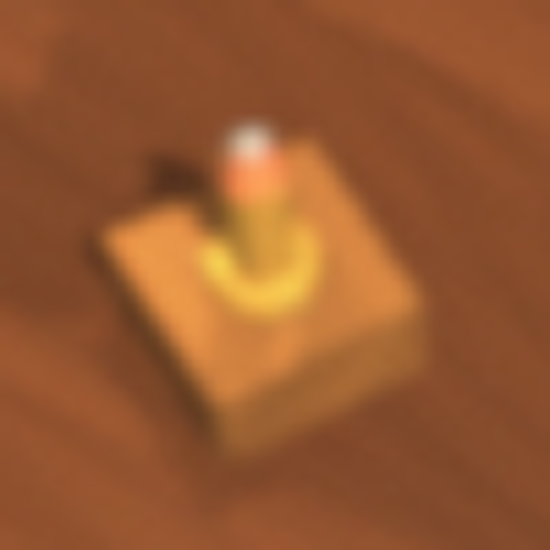

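```bash
cat >>h.py <<'E'
def corners(n,k,uv,win=3):
    p,_=load(n,k); g=cv2.cvtColor(p,cv2.COLOR_RGB2GRAY)
    q=np.array(uv,np.float32).reshape(-1,1,2)
    return cv2.cornerSubPix(g,q.copy(),(win,win),(-1,-1),(3,50,1e-3)).reshape(-1,2)
def frompix(pts,u0,v0,s): return (np.array(pts)+.5)/s-.5+[u0,v0]
E
python3 - <<'E'
from h import *
np.set_printoptions(precision=2,suppress=True)
def rep(n,pts,u0,v0,s,z):
    a=frompix(pts,u0,v0,s); b=corners(n,0,a); print(n,(b-a).round(1).tolist())
    for q in(a,b):
        W=onplane(n,q,z)[:,:2]; L=np.linalg.norm(np.roll(W,-1,0)-W,axis=1)
        print(' c',W.mean(0),'L',L, 'pts',W.round(1).tolist())
# order: around
rep('top',[(130,118),(692,180),(668,392),(102,326)],170,215,7,34)
rep('scene',[(180,82),(516,350),(405,470),(75,195)],300,180,6,34)
rep('top',[(235,72),(545,185),(433,495),(128,370)],325,215,13,34)
rep('scene',[(308,138),(425,305),(225,430),(103,235)],230,150,11,34)
# features
print('socket top',onplane('top',frompix([(262,234)],170,215,7),34),'scene',onplane('scene',frompix([(374,330)],300,180,6),34))
print('stone top',onplane('top',frompix([(350,243)],325,215,13),88),'scene',onplane('scene',frompix([(251,145)],230,150,11),88))
print('flange top',onplane('top',frompix([(325,275)],325,215,13),42))
E
```

```text
top [[0.5, -0.6], [-0.0, 0.0], [-0.3, -0.0], [-0.1, 0.1]]
 c [528.89 177.98] L [232.61  86.2  232.    85.44] pts [[584.6, 289.1], [558.5, 57.9], [472.8, 67.2], [499.6, 297.7]]
 c [529.3  177.88] L [231.45  86.19 231.48  87.6 ] pts [[586.4, 287.7], [558.5, 57.9], [472.9, 68.0], [499.4, 297.9]]
scene [[0.0, 0.0], [0.3, -0.7], [1.7, -1.0], [0.0, -0.0]]
 c [534.08 179.49] L [230.65  91.33 225.95  91.22] pts [[475.8, 67.0], [501.2, 296.2], [592.3, 289.6], [567.0, 65.1]]
 c [531.98 179.9 ] L [229.92  88.14 227.48  91.22] pts [[475.8, 67.0], [498.6, 295.8], [586.6, 291.7], [567.0, 65.1]]
top [[-0.3, 0.4], [-0.5, 1.9], [-0.2, -0.5], [-0.1, 0.3]]
 c [ 569.97 -175.18] L [71.79 72.71 71.12 70.17] pts [[616.0, -154.3], [590.7, -221.5], [522.9, -195.2], [550.3, -129.6]]
 c [ 568.51 -174.41] L [72.69 66.06 70.17 69.69] pts [[614.8, -153.6], [585.4, -220.1], [524.4, -194.8], [549.5, -129.2]]
scene [[-0.0, 0.0], [-0.4, -0.7], [0.0, 0.0], [0.1, 0.2]]
 c [ 571.58 -172.66] L [71.88 73.29 80.65 70.64] pts [[524.6, -195.4], [550.1, -128.2], [621.1, -146.2], [590.5, -220.9]]
 c [ 571.34 -173.24] L [68.64 73.93 79.94 70.78] pts [[524.6, -195.4], [548.7, -131.1], [621.1, -146.2], [590.9, -220.2]]
socket top [[536.87 233.36  34.  ]] scene [[536.39 233.19  34.  ]]
stone top [[ 571.64 -172.33   88.  ]] scene [[ 565.28 -179.19   88.  ]]
flange top [[ 570.11 -172.1    42.  ]]
```

```bash
python3 - <<'E'
from h import *
np.set_printoptions(precision=2,suppress=True)
s=r.sense(); M=R.from_euler('xyz',s['tcp_rot']).as_matrix(); print(M)
print('flange scene',onplane('scene',frompix([(203,255),(318,250)],230,150,11),42))
print('stone?',onplane('scene',frompix([(253,160)],230,150,11),82))
# colour masks: flange (yellow) in top
p,d=load('top',0); 
for n,b in(('top',(335,222,30,32)),('scene',(240,155,28,28))):
    p,d=load(n,0);u,v,w,h=b
    hsv=cv2.cvtColor(p,cv2.COLOR_RGB2HSV)[v:v+h,u:u+w]
    m=((hsv[...,0]>17)&(hsv[...,0]<32)&(hsv[...,1]>110)&(hsv[...,2]>110)).astype(np.uint8)
    cs,_=cv2.findContours(m,0,cv2.CHAIN_APPROX_NONE); c=max(cs,key=cv2.contourArea)
    (x,y),rad=cv2.minEnclosingCircle(c); print(n,(x+u,y+v),rad,onplane(n,[[x+u,y+v]],42), cv2.boundingRect(c))
    P=cloud(n,d)[v:v+h,u:u+w]; q=P[(P[...,2]>50)]; print(len(q),q.mean(0),q.min(0),q.max(0))
# bar: black points
for n,b in(('top',(232,235,32,32)),('scene',(322,194,32,25))):
    p,d=load(n,0);u,v,w,h=b;P=cloud(n,d)[v:v+h,u:u+w]; q=P[(P[...,2]>70)]; print(n,len(q),q.mean(0),np.linalg.svd(q[:,:2]-q[:,:2].mean(0))[2][0],q.max(0))
# skirt edge: c0 circle
E
```

```text
[[-0.    0.92  0.39]
 [ 0.    0.39 -0.92]
 [-1.   -0.   -0.  ]]
flange scene [[ 581.29 -188.23   42.  ]
 [ 558.6  -162.31   42.  ]]
stone? [[ 565.95 -178.34   82.  ]]
top (349.0, 236.0) 5.385264873504639 [[ 569.24 -170.56   42.  ]] (9, 9, 9, 11)
58 [ 567.23 -167.8   109.08] [ 411.23 -182.09   51.47] [ 580.92  -14.61 1440.36]
scene (253.11224460601807, 173.62244987487793) 5.150099754333496 [[ 573.6  -172.66   42.  ]] (8, 14, 11, 10)
65 [ 605.35 -137.97  139.1 ] [ 563.3  -179.22   51.99] [1244.34  505.71 1401.14]
top 117 [521.19 118.95 124.89] [0.72 0.69] [ 550.94  135.2  1440.36]
scene 110 [545.83 134.76 121.64] [0.89 0.46] [1244.34  505.71 1401.14]
```

```bash
cat >>h.py <<'E'
def todo(tgt,zyaw):
    """remaining: shift in tool axes (cm), then twist about tool x (deg) after the shift; plus tilt"""
    s=r.sense(); M=R.from_euler('xyz',s['tcp_rot']).as_matrix()
    d=M.T@(np.array(tgt,float)-s['eef_pos'])/10
    a=np.radians(zyaw); z=np.array([np.cos(a),np.sin(a),0]); x=np.array([0,0,-1.]); y=np.cross(z,x)
    rv=R.from_matrix(M.T@np.c_[x,y,z]).as_rotvec(degrees=True)
    print('t',round(s['clock'],2),'pos',s['eef_pos'].round(1),'shift cm',d.round(3),'rot',rv.round(2),'F',s['contact_force'].round(2),'T',s['wrist_torque'].round(3),'open',round(s['opening'],3),'q',s['qpos'].round(2))
E
python3 - <<'E'
from h import *
todo([569.5,-174,140],-6.6)
np.set_printoptions(precision=2,suppress=True)
for n,b in(('top',(232,235,32,32)),('scene',(322,194,32,25))):
    p,d=load(n,0);u,v,w,h=b;P=cloud(n,d)[v:v+h,u:u+w]; q=P[(P[...,2]>70)&(P[...,2]<110)&(d[v:v+h,u:u+w]>0)]; print(n,len(q),q.mean(0),np.linalg.svd(q[:,:2]-q[:,:2].mean(0))[2][0],q.max(0))
E
```

```text
t 0.1 pos [ 242.5 -575.6  230.7] shift cm [  9.095  45.725 -24.299] rot [-6.055e+01 -6.000e-02 -4.000e-02] F [ 0.23 -0.33  0.17] T [ 0.007  0.016 -0.064] open 1.001 q [-1.17  0.35  1.63 -0.    1.16 -0.  ]
top 114 [524.08 122.46  90.27] [-0.97  0.24] [550.94 135.2  100.02]
scene 107 [526.24 124.36  85.77] [ 0.97 -0.26] [549.91 134.53  98.04]
```

Request:
jog_arm(series=[[0, 0, 0, 0.65, 3.27, -1.74, 1], [0, 0, 0, 0.65, 3.27, -1.74, 1], [0, 0, 0, 0.65, 3.27, -1.74, 1], [0, 0, 0, 0.65, 3.27, -1.74, 1], [0, 0, 0, 0.65, 3.27, -1.74, 1], [0, 0, 0, 0.65, 3.27, -1.74, 1], [0, 0, 0, 0.65, 3.27, -1.74, 1], [0, 0, 0, 0.65, 3.27, -1.74, 1], [0, 0, 0, 0.65, 3.27, -1.74, 1], [0, 0, 0, 0.65, 3.27, -1.74, 1], [0, 0, 0, 0.65, 3.27, -1.74, 1], [0, 0, 0, 0.65, 3.27, -1.74, 1], [0, 0, 0, 0.65, 3.27, -1.74, 1], [0, 0, 0, 0.65, 3.27, -1.74, 1]])

```text
clock: 1.5
eef_pos: [570.6, -172.3, 139.7]
tcp_rot: [-2.219, 1.57, 2.892]
contact_force: [0.5, -0.2, -0.9]
opening: 1.0
```

Request:
jog_arm(series=[[-7.6, 0, 0, 0, 0, 0, 1], [-7.6, 0, 0, 0, 0, 0, 1], [-7.6, 0, 0, 0, 0, 0, 1], [-7.6, 0, 0, 0, 0, 0, 1], [-7.6, 0, 0, 0, 0, 0, 1], [-7.6, 0, 0, 0, 0, 0, 1], [-7.6, 0, 0, 0, 0, 0, 1], [-7.4, 0, 0, 0, 0, 0, 1], [0, 0, 0, 0, 0, 0, 1], [0, 0, 0, 0, 0, 0, 1]])

```text
clock: 2.5
eef_pos: [569.8, -173.7, 140.1]
tcp_rot: [2.934, 1.57, 2.815]
contact_force: [-0.6, -0.3, -0.0]
opening: 1.0
```

```bash
python3 - <<'E'
from h import *
todo([569.5,-174,140],-6.6)
for n in("scene","top"):
    p,d=r.grab_frame(n); np.savez(f"pics/{n}1.npz",p=p,d=d)
crop('scene',1,215,120,80,70,8,'pics/d0.png'); crop('top',1,310,190,80,70,8,'pics/d1.png')
E
```

```text
t 2.5 pos [ 569.8 -173.7  140.1] shift cm [ 0.005 -0.037 -0.025] rot [-0.17 -0.03 -0.01] F [-0.62 -0.3  -0.02] T [ 0.033 -0.018 -0.076] open 1.0 q [-0.3   0.41  1.78  0.    0.96 -0.18]
```

View pics/d0.png

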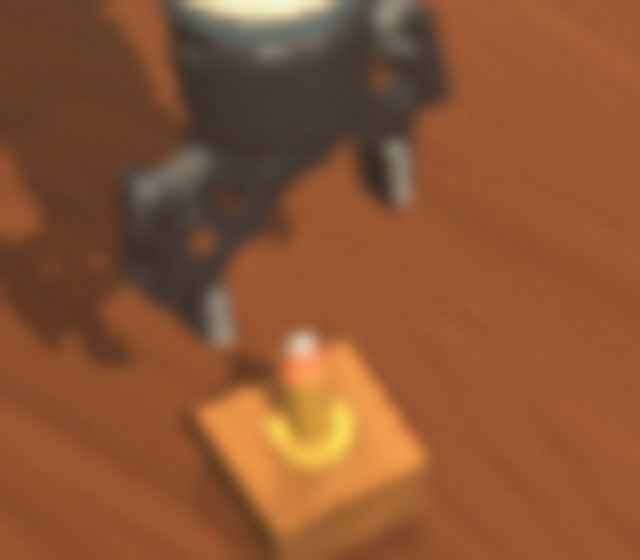

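View pics/d1.png

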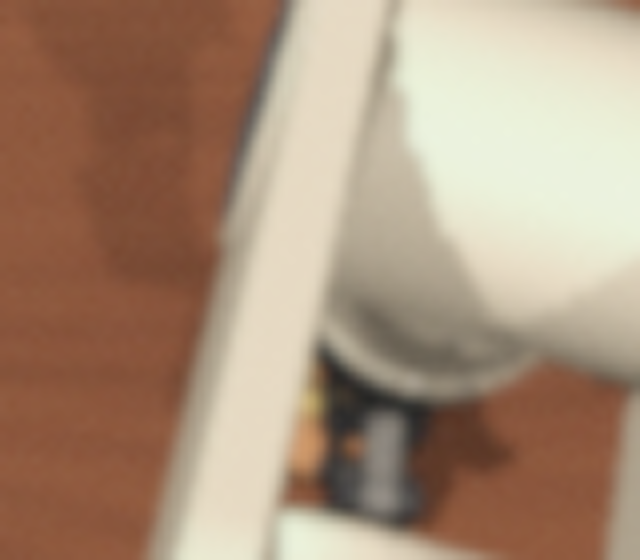

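Scene view: fingertips at about (243,161) and (265,144) straddle the dop axis, with the dop's stone at (253,163). The top view is blocked by the arm.

```bash
python3 - <<'E'
from h import *
print(frompix([(222,335),(402,203),(312,269)],215,120,8))
print(proj('scene',[[569.8,-173.7,153],[569.8+46,-173.7-5,153],[569.8-46,-173.7+5,153],[569.8,-174,102],[569.8,-174,42],[569.8,-174,34]]),frompix([(301,332),(312,425)],215,120,8))
E
```

```text
[[242.3125 161.4375]
 [264.8125 144.9375]
 [253.5625 153.1875]]
[[251.45950796 152.13587659]
 [240.50772252 160.78196798]
 [262.18790364 143.66614441]
 [252.41206876 161.84938748]
 [253.54934618 172.66763763]
 [253.69562033 174.0590575 ]] [[252.1875 161.0625]
 [253.5625 172.6875]]
```

Request:
jog_arm(series=[[0, 0, 0, 1.5, 0, 0, 1], [0, 0, 0, 1.5, 0, 0, 1], [0, 0, 0, 1.5, 0, 0, 1], [0, 0, 0, 1.5, 0, 0, 1], [0, 0, 0, 1.5, 0, 0, 1], [0, 0, 0, 1.0, 0, 0, 1], [0, 0, 0, 0.58, 0, 0, 1], [0, 0, 0, 0, 0, 0, 1], [0, 0, 0, 0, 0, 0, 0.5], [0, 0, 0, 0, 0, 0, 0.5], [0, 0, 0, 0, 0, 0, 0.4], [0, 0, 0, 0, 0, 0, 0.35]], force=30)

```text
clock: 3.8
eef_pos: [570.3, -173.8, 50.0]
tcp_rot: [-0.199, 1.57, -0.314]
contact_force: [0.0, 0.2, -0.5]
opening: 0.352
```

```bash
python3 - <<'E'
from h import *
todo([569.5,-174,49.3],-6.6)
for n in("scene",):
    p,d=r.grab_frame(n); np.savez(f"pics/{n}2.npz",p=p,d=d)
crop('scene',2,215,120,80,70,8,'pics/e0.png')
E
```

```text
t 3.8 pos [ 570.3 -173.8   50. ] shift cm [ 0.069 -0.03  -0.076] rot [0.05 0.05 0.01] F [ 0.03  0.22 -0.53] T [ 0.009 -0.008 -0.023] open 0.352 q [-0.3   0.53  1.83 -0.    0.78 -0.18]
```

View pics/e0.png

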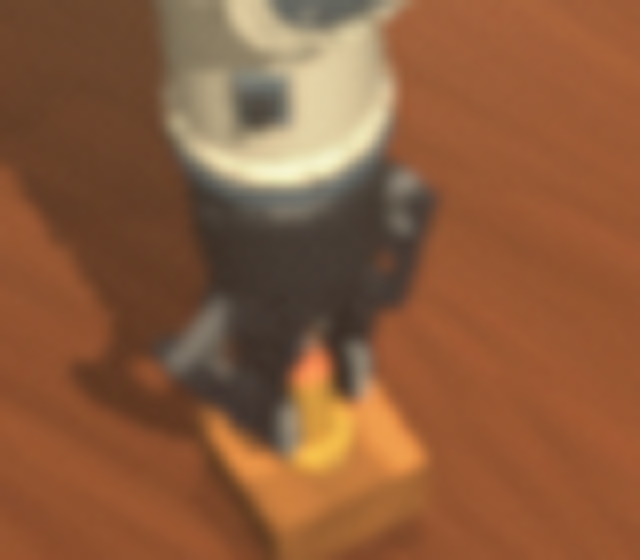

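Scene view: pads at (251,173) and (260,165) straddle the dop at about (254,169). Closing now.

Request:
jog_arm(series=[[0, 0, 0, 0, 0, 0, 0.28], [0, 0, 0, 0, 0, 0, 0.24], [0, 0, 0, 0, 0, 0, 0.2], [0, 0, 0, 0, 0, 0, 0.15], [0, 0, 0, 0, 0, 0, 0.15], [0, 0, 0, 0, 0, 0, 0.15]], force=35)

```text
clock: 4.45
eef_pos: [570.3, -173.8, 49.7]
tcp_rot: [-0.112, 1.57, -0.226]
contact_force: [0.9, 0.1, 4.6]
opening: 0.224
```

```bash
python3 - <<'E'
from h import *
todo([569.5,-174,49.3],-6.6)
E
```

```text
t 4.45 pos [ 570.3 -173.8   49.7] shift cm [ 0.04  -0.032 -0.075] rot [0.05 0.03 0.  ] F [0.94 0.14 4.6 ] T [ 0.016 -0.118  0.003] open 0.224 q [-0.3   0.53  1.83  0.    0.78 -0.18]
```

Request:
jog_arm(series=[[0, 0, 0, -0.5, 0, 0, 0.15], [0, 0, 0, -1, 0, 0, 0.15], [0, 0, 0, -2, 0, 0, 0.15], [0, 0, 0, -2, 0, 0, 0.15], [0, 0, 0, -2, 0, 0, 0.15], [0, 0, 0, -2, 0, 0, 0.15], [0, 0, 0, -1.5, 0, 0, 0.15], [0, 0, 0, -1, 0, 0, 0.15], [0, 0, 0, 0, 0, 0, 0.15], [0, 0, 0, 0, 0, 0, 0.15]])

```text
clock: 5.45
eef_pos: [569.6, -173.6, 169.1]
tcp_rot: [2.945, 1.57, 2.831]
contact_force: [-0.5, -0.3, -2.2]
opening: 0.222
```

```bash
python3 - <<'E'
from h import *
todo([536.2,233,169.3],-6.6)
for n in("scene",):
    p,d=r.grab_frame(n); np.savez(f"pics/{n}3.npz",p=p,d=d)
crop('scene',3,215,100,80,70,8,'pics/f0.png')
E
```

```text
t 5.45 pos [ 569.6 -173.6  169.1] shift cm [-1.5000e-02  4.0014e+01 -7.9600e+00] rot [ 0.05 -0.03 -0.01] F [-0.49 -0.34 -2.23] T [ 0.009 -0.032  0.003] open 0.222 q [-0.3   0.37  1.75  0.    1.01 -0.18]
```

View pics/f0.png

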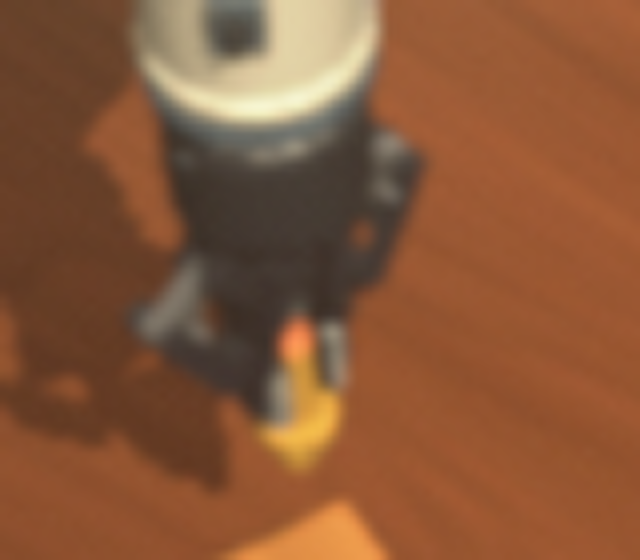

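The dop is held and upright, with its foot at about (252,158). The force dropped by roughly the dop's weight. Next I'll carry it over the socket.

Request:
jog_arm(series=[[0, 0, 0, 0, 1.5, -0.3, 0.15], [0, 0, 0, 0, 3, -0.6, 0.15], [0, 0, 0, 0, 3.2, -0.64, 0.15], [0, 0, 0, 0, 3.2, -0.64, 0.15], [0, 0, 0, 0, 3.2, -0.64, 0.15], [0, 0, 0, 0, 3.2, -0.64, 0.15], [0, 0, 0, 0, 3.2, -0.64, 0.15], [0, 0, 0, 0, 3.2, -0.64, 0.15], [0, 0, 0, 0, 3.2, -0.64, 0.15], [0, 0, 0, 0, 3.2, -0.64, 0.15], [0, 0, 0, 0, 3.2, -0.64, 0.15], [0, 0, 0, 0, 3.2, -0.64, 0.15], [0, 0, 0, 0, 2.2, -0.4, 0.15], [0, 0, 0, 0, 1.3, -0.26, 0.15], [0, 0, 0, 0, 0, 0, 0.15], [0, 0, 0, 0, 0, 0, 0.15]])

```text
clock: 7.1
eef_pos: [536.1, 232.3, 169.0]
tcp_rot: [-2.326, 1.57, -2.439]
contact_force: [-0.6, -0.4, -0.8]
opening: 0.225
```

```bash
python3 - <<'E'
from h import *
todo([536.2,233,100],-6.6)
E
```

```text
t 7.1 pos [536.1 232.3 169. ] shift cm [6.903 0.078 0.011] rot [ 0.08 -0.05  0.05] F [-0.6  -0.42 -0.84] T [-0.004 -0.028  0.007] open 0.225 q [ 0.41  0.36  1.78 -0.    1.01  0.52]
```

Request:
jog_arm(series=[[0, 0, 0, 1.5, 0, 0, 0.15], [0, 0, 0, 2, 0, 0, 0.15], [0, 0, 0, 2, 0, 0, 0.15], [0, 0, 0, 1.5, 0, 0, 0.15], [0, 0, 0, 1, 0, 0, 0.15], [0, 0, 0, 0.7, 0, 0, 0.15], [0, 0, 0, 0, 0, 0, 0.15], [0, 0, 0, 0, 0, 0, 0.15]])

```text
clock: 7.9
eef_pos: [536.9, 232.9, 82.9]
tcp_rot: [0.486, 1.57, 0.371]
contact_force: [0.7, 0.1, -0.8]
opening: 0.224
```

```bash
python3 - <<'E'
from h import *
todo([536.2,233,82],-6.6)
for n in("scene","top"):
    p,d=r.grab_frame(n); np.savez(f"pics/{n}4.npz",p=p,d=d)
crop('scene',4,310,170,80,80,7,'pics/g0.png')
crop('top',4,170,215,110,70,7,'pics/g1.png')
P=[[536.2,233,34],[536.2,233,74],[536.2,233,42],[536.2,233,66]]
print(proj('scene',P))
E
```

```text
t 7.9 pos [536.9 232.9  82.9] shift cm [ 0.088  0.006 -0.072] rot [ 0.05  0.03 -0.02] F [ 0.74  0.07 -0.77] T [ 0.016 -0.017 -0.018] open 0.224 q [ 0.41  0.47  1.84 -0.    0.84  0.52]
[[361.89950493 234.50492086]
 [363.57761518 228.25555443]
 [362.22908207 233.27755913]
 [363.23586544 229.52824753]]
```

View pics/g0.png

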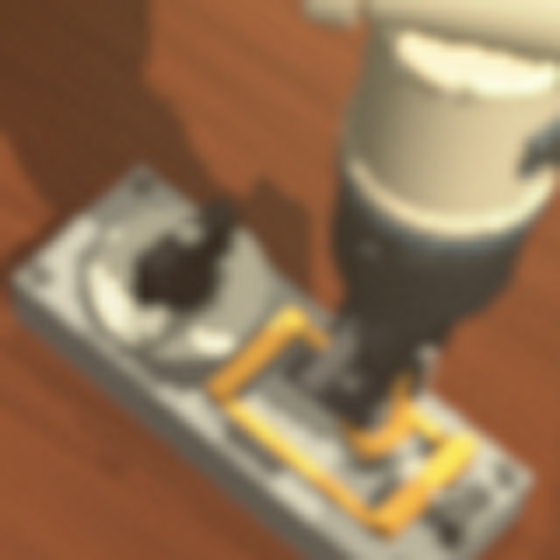

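View pics/g1.png

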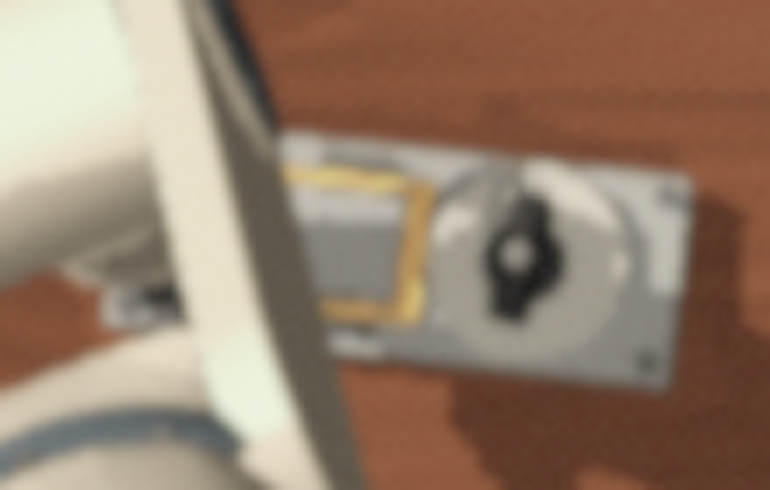

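Scene view: the flange is centred near (364,230), against a prediction of (363.4,229), directly above the socket at (361.9,234.5). Lowering in small, force-checked steps.

Request:
jog_arm(series=[[0, 0, 0, 0.4, 0, 0, 0.15], [0, 0, 0, 0.3, 0, 0, 0.15], [0, 0, 0, 0.3, 0, 0, 0.15], [0, 0, 0, 0, 0, 0, 0.15]])

```text
clock: 8.4
eef_pos: [536.2, 232.6, 72.0]
tcp_rot: [-2.628, 1.57, -2.743]
contact_force: [0.0, -0.6, -1.3]
opening: 0.228
```

Request:
jog_arm(series=[[0, 0, 0, 0.15, 0, 0, 0.15], [0, 0, 0, 0.15, 0, 0, 0.15], [0, 0, 0, 0, 0, 0, 0.15]])

```text
clock: 8.7
eef_pos: [536.4, 232.7, 69.3]
tcp_rot: [-2.481, 1.57, -2.595]
contact_force: [-0.6, -0.5, -1.1]
opening: 0.223
```

Request:
jog_arm(series=[[0, 0, 0, 0.15, 0, 0, 0.15], [0, 0, 0, 0, 0, 0, 0.15]])

```text
clock: 8.9
eef_pos: [536.4, 232.7, 67.8]
tcp_rot: [-2.574, 1.571, -2.689]
contact_force: [0.2, -0.7, -2.5]
opening: 0.222
```

The foot is 6 mm inside with no contact force, so it has entered the socket. Continuing down.

Request:
jog_arm(series=[[0, 0, 0, 0.3, 0, 0, 0.15], [0, 0, 0, 0.3, 0, 0, 0.15], [0, 0, 0, 0, 0, 0, 0.15]])

```text
clock: 9.2
eef_pos: [536.3, 232.7, 61.5]
tcp_rot: [-2.762, 1.57, -2.877]
contact_force: [-0.3, -0.8, -2.3]
opening: 0.224
```

Request:
jog_arm(series=[[0, 0, 0, 0.3, 0, 0, 0.15], [0, 0, 0, 0.3, 0, 0, 0.15], [0, 0, 0, 0, 0, 0, 0.15]])

```text
clock: 9.5
eef_pos: [536.4, 232.7, 55.5]
tcp_rot: [-2.747, 1.57, -2.861]
contact_force: [-0.6, -1.5, -2.0]
opening: 0.226
```

Request:
jog_arm(series=[[0, 0, 0, 0.2, 0, 0, 0.15], [0, 0, 0, 0.2, 0, 0, 0.15], [0, 0, 0, 0, 0, 0, 0.15]])

```text
clock: 9.8
eef_pos: [536.4, 232.7, 51.7]
tcp_rot: [-2.608, 1.571, -2.722]
contact_force: [-0.1, -2.0, -2.7]
opening: 0.227
```

Request:
jog_arm(series=[[0, 0, 0, 0.1, 0, 0, 0.15], [0, 0, 0, 0.05, 0, 0, 0.15], [0, 0, 0, 0, 0, 0, 0.15]])

```text
clock: 10.1
eef_pos: [536.5, 232.7, 50.4]
tcp_rot: [-2.583, 1.571, -2.698]
contact_force: [-0.5, -1.3, -2.5]
opening: 0.226
```

Request:
jog_arm(series=[[0, 0, 0, 0.05, 0, 0, 0.15], [0, 0, 0, 0, 0, 0, 0.15]])

```text
clock: 10.3
eef_pos: [536.4, 232.7, 50.0]
tcp_rot: [-2.46, 1.571, -2.574]
contact_force: [-1.1, -1.7, -0.8]
opening: 0.224
```

Request:
jog_arm(series=[[0, 0, 0, 0.03, 0, 0, 0.15], [0, 0, 0, 0, 0, 0, 0.15]])

```text
clock: 10.5
eef_pos: [536.5, 232.7, 49.7]
tcp_rot: [-2.509, 1.571, -2.623]
contact_force: [-2.2, -3.4, 1.0]
opening: 0.223
```

Request:
jog_arm(series=[[0, 0, 0, 0, 0, 0, 0.26], [0, 0, 0, 0, 0, 0, 0.3], [0, 0, 0, 0, 0, 0, 0.4], [0, 0, 0, 0, 0, 0, 0.5], [0, 0, 0, 0, 0, 0, 0.5]])

```text
clock: 11.0
eef_pos: [536.7, 232.8, 49.7]
tcp_rot: [0.628, 1.57, 0.513]
contact_force: [0.2, 0.2, -0.8]
opening: 0.5
```

```bash
python3 - <<'E'
from h import *
todo([536.2,233,49.7],-6.6)
for n in("scene",):
    p,d=r.grab_frame(n); np.savez(f"pics/{n}5.npz",p=p,d=d)
crop('scene',5,310,170,80,80,7,'pics/i0.png')
E
```

```text
t 11.0 pos [536.7 232.8  49.7] shift cm [ 0.005  0.012 -0.048] rot [ 0.05  0.01 -0.01] F [ 0.19  0.25 -0.82] T [-0.017  0.03   0.044] open 0.5 q [0.41 0.52 1.85 0.   0.77 0.52]
```

View pics/i0.png

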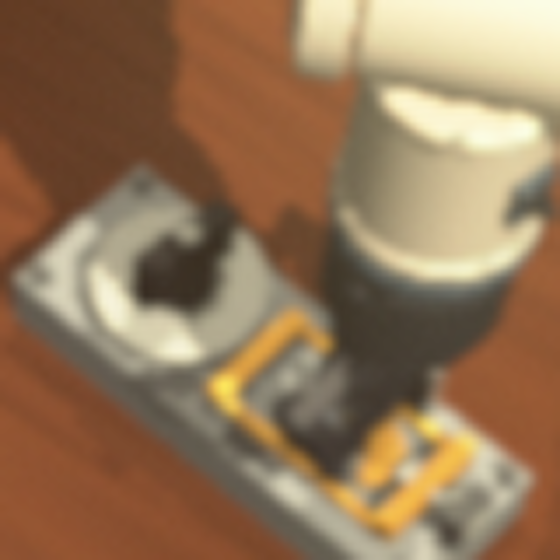

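The dop's flange is down on the fixture at about (364,234), and the fingers are off it. Now I'll rise, look again, and measure the bar.

Request:
jog_arm(series=[[0, 0, 0, -1, 0, 0, 0.5], [0, 0, 0, -2, 0, 0, 0.5], [0, 0, 0, -2, 0, 0, 0.6], [0, 0, 0, -2, 0, 0, 0.6], [0, 0, 0, -2, 0, 0, 0.6], [0, 0, 0, -1.5, 0, 0, 0.6], [0, 0, 0, -0.5, 0, 0, 0.6]])

```text
clock: 11.75
eef_pos: [537.4, 233.2, 161.9]
tcp_rot: [0.532, 1.568, 0.417]
contact_force: [-0.1, 0.8, 0.6]
opening: 0.602
```

```bash
python3 - <<'E'
from h import *
np.set_printoptions(precision=2,suppress=True)
todo([524,123.4,160],76)
for n in("scene","top"):
    p,d=r.grab_frame(n); np.savez(f"pics/{n}6.npz",p=p,d=d)
crop('scene',6,310,170,80,80,7,'pics/j0.png')
W=onplane('top',frompix([(530,197),(507,310)],170,215,7),92); e=W[0]-W[1]; print(W,np.degrees(np.arctan2(e[1],e[0])),np.linalg.norm(e))
# dark mask of bar top in top0 & scene0
for n,b in(('top',(236,238,22,26)),('scene',(322,194,26,24))):
    p,d=load(n,0);u,v,w,h=b; g=p[v:v+h,u:u+w].max(2); m=(g<75).astype(np.uint8)
    if n=='scene': P=cloud(n,d)[v:v+h,u:u+w]; m&=(P[...,2]>50).astype(np.uint8)
    cs,_=cv2.findContours(m,0,1); c=max(cs,key=cv2.contourArea)
    V,U=np.nonzero(m); Q=onplane(n,np.c_[U+u,V+v],88 if n=='top' else 80)[:,:2]
    mu=Q.mean(0); _,_,vt=np.linalg.svd(Q-mu); print(n,len(Q),mu,np.degrees(np.arctan2(vt[0,1],vt[0,0])),np.ptp((Q-mu)@vt.T,axis=0))
E
```

```text
t 11.75 pos [537.4 233.2 161.9] shift cm [  0.17 -11.06  -0.08] rot [-82.55   0.18   0.03] F [-0.06  0.8   0.63] T [ 0.02 -0.01  0.05] open 0.602 q [0.41 0.37 1.78 0.   0.99 0.52]
[[545.93 118.3   92.  ]
 [501.94 126.7   92.  ]] -10.802982062129667 44.78072732729868
top 61 [519.6  116.89] 166.66359070286381 [42.27 18.  ]
scene 78 [533.59 126.1 ] -4.3518726171307005 [55.81 27.22]
```

View pics/j0.png

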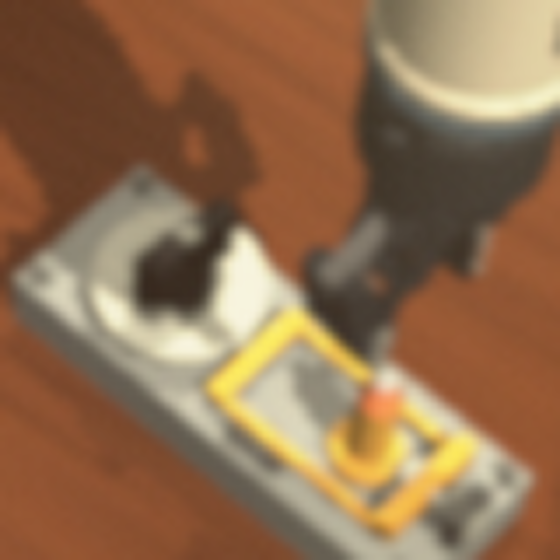

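The dop stands upright in the socket, with its flange at (362,234) and stone at (364,226). The bar's yaw is about -12.5°. Moving over the knob.

Request:
jog_arm(series=[[0, 0, 0, 0, -1, 0, 0.6], [0, 0, 0, 0, -2, 0, 0.6], [0, 0, 0, 0, -2.5, 0, 0.6], [0, 0, 0, 0, -2.5, 0, 0.6], [0, 0, 0, 0, -2, 0, 0.6], [0, 0, 0, 0, -1.06, 0, 0.6], [-8.4, 0, 0, 0, 0, 0, 0.6], [-8.4, 0, 0, 0, 0, 0, 0.6], [-8.4, 0, 0, 0, 0, 0, 0.6], [-8.4, 0, 0, 0, 0, 0, 0.6], [-8.4, 0, 0, 0, 0, 0, 0.6], [-8.4, 0, 0, 0, 0, 0, 0.6], [-8.4, 0, 0, 0, 0, 0, 0.6], [-8.4, 0, 0, 0, 0, 0, 0.6], [-8.4, 0, 0, 0, 0, 0, 0.6], [-8.4, 0, 0, 0, 0, 0, 0.6], [0, 0, 0, 0, 0, 0, 0.6], [0, 0, 0, 0, 0, 0, 0.6]])

```text
clock: 13.65
eef_pos: [523.6, 122.8, 159.2]
tcp_rot: [1.95, 1.57, -2.986]
contact_force: [-0.1, -0.4, 0.4]
opening: 0.601
```

```bash
python3 - <<'E'
from h import *
todo([524,123.4,64],77.5)
E
```

```text
t 13.65 pos [523.6 122.8 159.2] shift cm [ 9.522 -0.03   0.069] rot [-0.3  -0.02 -0.04] F [-0.11 -0.38  0.42] T [ 0.002 -0.028  0.027] open 0.601 q [ 0.23  0.3   1.89  0.    0.95 -1.12]
```

Request:
jog_arm(series=[[0, 0, 0, 1, 0, 0.06, 0.5], [0, 0, 0, 2, 0, 0, 0.5], [0, 0, 0, 2, 0, 0, 0.5], [0, 0, 0, 2, 0, 0, 0.5], [0, 0, 0, 1.5, 0, 0, 0.5], [0, 0, 0, 1, 0, 0, 0.5], [0, 0, 0, 0, 0, 0, 0.5]])

```text
clock: 14.35
eef_pos: [522.9, 123.2, 63.0]
tcp_rot: [2.01, 1.568, -2.922]
contact_force: [-1.6, -0.5, 0.3]
opening: 0.5
```

```bash
python3 - <<'E'
from h import *
todo([524,123.4,64],77.5)
for n in("scene","top"):
    p,d=r.grab_frame(n); np.savez(f"pics/{n}7.npz",p=p,d=d)
crop('scene',7,310,160,80,80,7,'pics/k0.png')
E
```

```text
t 14.35 pos [522.9 123.2  63. ] shift cm [-0.098 -0.101  0.038] rot [-0.12 -0.07 -0.14] F [-1.61 -0.54  0.25] T [-0.044 -0.008 -0.055] open 0.5 q [ 0.23  0.44  1.95  0.    0.75 -1.12]
```

View pics/k0.png

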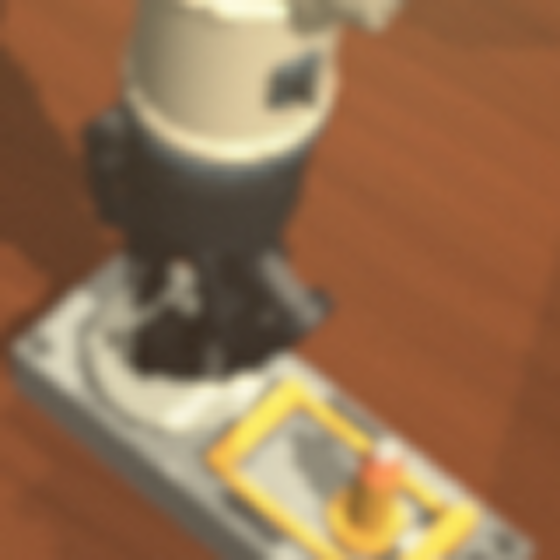

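The gripper straddles the bar at about (340,206) and the dop is undisturbed. Closing on the bar.

Request:
jog_arm(series=[[0, 0, 0, -0.05, 0, 0, 0.35], [0, 0, 0, 0, 0, 0, 0.25], [0, 0, 0, 0, 0, 0, 0.2], [0, 0, 0, 0, 0, 0, 0.1], [0, 0, 0, 0, 0, 0, 0.08], [0, 0, 0, 0, 0, 0, 0.08], [0, 0, 0, 0, 0, 0, 0.08]], force=60)

```text
clock: 15.15
eef_pos: [524.1, 121.7, 66.1]
tcp_rot: [-2.829, 1.568, -1.476]
contact_force: [-2.1, -13.2, 8.7]
opening: 0.15
```

```bash
python3 - <<'E'
from h import *
todo([524,123.4,64],77.5)
E
```

```text
t 15.15 pos [524.1 121.7  66.1] shift cm [0.214 0.046 0.16 ] rot [-0.02 -0.13  0.04] F [ -2.12 -13.24   8.71] T [-1.872  0.305 -0.044] open 0.15 q [ 0.23  0.44  1.95 -0.    0.76 -1.12]
```

Request:
jog_arm(series=[[0, 0, 0, 0, 0, -0.1, 0.08], [0, 0, 0, -0.1, 0, -0.06, 0.08], [0, 0, 0, -0.05, 0, 0, 0.08]])

```text
clock: 15.45
eef_pos: [524.0, 121.6, 66.3]
tcp_rot: [-1.579, 1.57, -0.227]
contact_force: [6.5, -2.5, -17.1]
opening: 0.156
```

```bash
python3 - <<'E'
from h import *
todo([524,121.7,66],77.5)
E
```

```text
t 15.45 pos [524.  121.6  66.3] shift cm [0.033 0.003 0.009] rot [-0.05 -0.    0.05] F [  6.55  -2.52 -17.07] T [-0.408 -1.053 -0.079] open 0.156 q [ 0.23  0.44  1.95 -0.    0.76 -1.13]
```

Request:
jog_arm(series=[[0, 0, 0, 0.1, 0, 0, 0.08], [0, 0, 0, 0, 0, -0.02, 0.08]])

```text
clock: 15.65
eef_pos: [524.1, 121.6, 66.2]
tcp_rot: [-1.543, 1.57, -0.191]
contact_force: [0.1, -3.9, 3.0]
opening: 0.149
```

```bash
python3 - <<'E'
from h import *
todo([524,121.7,66],77.5)
for n in("scene","top"):
    p,d=r.grab_frame(n); np.savez(f"pics/{n}8.npz",p=p,d=d)
todo([524,121.7,66],77.5)
E
```

```text
t 15.65 pos [524.1 121.6  66.2] shift cm [0.023 0.011 0.008] rot [-0.04  0.    0.05] F [ 0.14 -3.94  2.95] T [-0.441 -0.144 -0.014] open 0.149 q [ 0.23  0.44  1.95 -0.    0.76 -1.13]
t 15.75 pos [524.1 121.6  66.2] shift cm [0.017 0.008 0.005] rot [-0.04  0.    0.05] F [ 0.55 -4.7   4.22] T [-0.642 -0.086 -0.007] open 0.147 q [ 0.23  0.44  1.95 -0.    0.76 -1.13]
```

```bash
cat >t.py <<'E'
from h import *
s=r.sense(); M=R.from_euler('xyz',s['tcp_rot']).as_matrix()
y=np.degrees(np.arctan2(M[1,2],M[0,2]))
print('t',round(s['clock'],2),'turned',round(77.5-y,2),'Tz',s['wrist_torque'][2].round(3),'j6',s['joint_efforts'][5].round(3),'F',s['contact_force'].round(1),'T',s['wrist_torque'].round(2),'p',s['eef_pos'].round(1))
E
python3 t.py
```

```text
t 15.75 turned 0.04 Tz -0.007 j6 -0.016 F [ 0.5 -4.7  4.2] T [-0.64 -0.09 -0.01] p [524.1 121.6  66.2]
```

Request:
jog_arm(series=[[2, 0, 0, 0, 0, 0, 0.08], [2, 0, 0, 0, 0, 0, 0.08], [0, 0, 0, 0, 0, 0, 0.08]])

```text
clock: 16.05
eef_pos: [524.1, 121.6, 66.2]
tcp_rot: [-1.506, 1.57, -0.225]
contact_force: [-0.1, -5.2, 5.5]
opening: 0.155
```

```bash
python3 t.py
```

```text
t 16.05 turned 4.07 Tz -0.021 j6 0.447 F [-0.1 -5.2  5.5] T [-0.76 -0.15 -0.02] p [524.1 121.6  66.2]
```

Request:
jog_arm(series=[[2, 0, 0, 0, 0, 0, 0.08], [2, 0, 0, 0, 0, 0, 0.08], [0, 0, 0, 0, 0, 0, 0.08]])

```text
clock: 16.35
eef_pos: [524.1, 121.6, 66.2]
tcp_rot: [-1.505, 1.57, -0.293]
contact_force: [-0.8, -6.2, 6.7]
opening: 0.152
```

```bash
python3 t.py
```

```text
t 16.35 turned 8.05 Tz 0.024 j6 0.466 F [-0.8 -6.2  6.7] T [-0.77 -0.08  0.02] p [524.1 121.6  66.2]
```

Request:
jog_arm(series=[[2, 0, 0, 0, 0, 0, 0.08], [2, 0, 0, 0, 0, 0, 0.08]])

```text
clock: 16.55
eef_pos: [524.1, 121.5, 66.2]
tcp_rot: [-1.581, 1.57, -0.439]
contact_force: [-0.1, -5.3, 6.5]
opening: 0.152
```

```bash
python3 t.py;python3 - <<'E'
from h import *
for n in("scene","top"):
    p,d=r.grab_frame(n); np.savez(f"pics/{n}9.npz",p=p,d=d)
crop('scene',8,310,160,80,80,7,'pics/l0.png')
crop('scene',9,310,160,80,80,7,'pics/l1.png')
crop('top',9,170,215,110,70,7,'pics/l2.png')
a=cv2.hconcat([cv2.imread('pics/l0.png')[100:,:400],cv2.imread('pics/l1.png')[100:,:400]]); cv2.imwrite('pics/l3.png',a)
E
```

```text
t 16.55 turned 12.05 Tz 0.302 j6 -0.336 F [-0.1 -5.3  6.5] T [-0.75 -0.09  0.3 ] p [524.1 121.5  66.2]
```

View pics/l3.png

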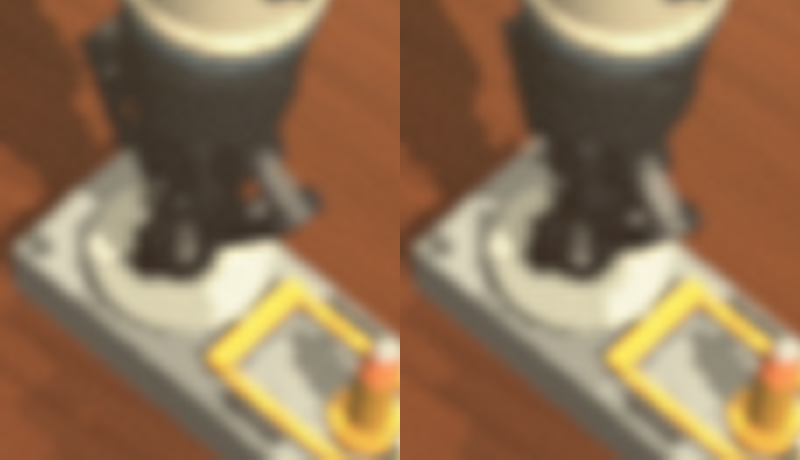

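View pics/l2.png

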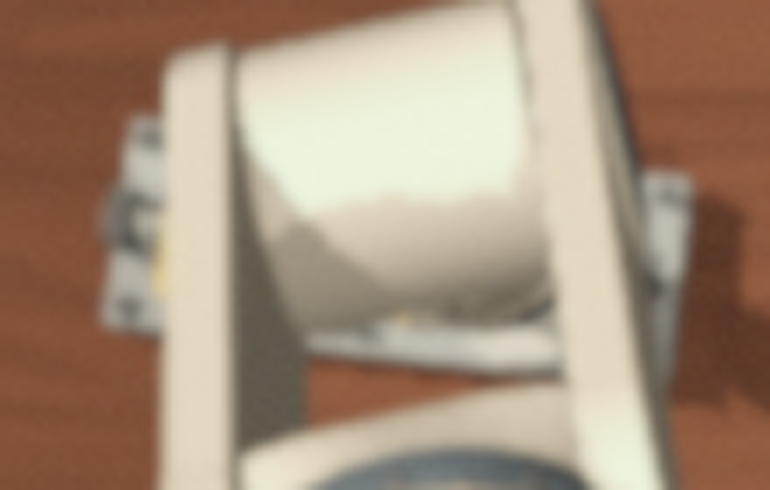

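While the knob moves, Tz reads about 0.3 N m; after a stop it relaxes to 0. The knob turns with the gripper: in the scene crop the bar and fingers rotate about (336,210), and the yoke has not moved. From here I'll read torque at the end of each moving row, and also track the yoke in the scene camera.

```bash
cat >>t.py <<'E'
ref,_=load('scene',9); p,d=r.grab_frame('scene'); np.savez('pics/scene_last.npz',p=p,d=d)
def sh(u,v,w,h):
    f=lambda q:(q[v:v+h,u:u+w].astype(np.float32)@np.array([.5,.5,-1],np.float32))
    return cv2.phaseCorrelate(f(ref),f(p),cv2.createHanningWindow((w,h),cv2.CV_32F))
a=proj('scene',[[524,123,42],[523.2,116.1,42]]); ax=a[1]-a[0]
# near corner of yoke (front-left part) 
for b in((334,205,24,20),(355,226,24,20)):
    (dx,dy),c=sh(*b); print(' yoke mm along -y',round(7*np.dot([dx,dy],ax)/np.dot(ax,ax),2),'conf',round(c,2),end=';')
print()
E
python3 t.py
```

```text
t 16.65 turned 12.06 Tz -0.058 j6 0.363 F [ 1.4 -5.7  5.4] T [-0.82 -0.11 -0.06] p [524.1 121.5  66.2]
 yoke mm along -y -0.35 conf 0.98; yoke mm along -y -0.03 conf 0.97;
```

Request:
jog_arm(series=[[1.5, 0, 0, 0, 0, 0, 0.08], [1.5, 0, 0, 0, 0, 0, 0.08]])

```text
clock: 16.9
eef_pos: [524.1, 121.5, 66.2]
tcp_rot: [-1.537, 1.57, -0.447]
contact_force: [-0.6, -5.1, 7.1]
opening: 0.153
```

```bash
python3 t.py
```

```text
t 16.9 turned 15.03 Tz 0.278 j6 -0.18 F [-0.6 -5.1  7.1] T [-0.81 -0.07  0.28] p [524.1 121.5  66.2]
 yoke mm along -y -0.36 conf 0.97; yoke mm along -y 0.16 conf 0.97;
```

Request:
jog_arm(series=[[1.5, 0, 0, 0, 0, 0, 0.08], [1.5, 0, 0, 0, 0, 0, 0.08]])

```text
clock: 17.15
eef_pos: [524.0, 121.5, 66.2]
tcp_rot: [-1.586, 1.57, -0.548]
contact_force: [0.5, -5.4, 6.5]
opening: 0.15
```

```bash
python3 t.py
```

```text
t 17.15 turned 18.03 Tz 0.309 j6 -0.168 F [ 0.5 -5.4  6.5] T [-0.85 -0.08  0.31] p [524.  121.5  66.2]
 yoke mm along -y -0.03 conf 1.01; yoke mm along -y 0.02 conf 0.94;
```

Request:
jog_arm(series=[[1.5, 0, 0, 0, 0, 0, 0.08], [1.5, 0, 0, 0, 0, 0, 0.08]])

```text
clock: 17.4
eef_pos: [524.0, 121.4, 66.2]
tcp_rot: [-1.505, 1.57, -0.519]
contact_force: [0.0, -5.7, 5.8]
opening: 0.15
```

```bash
python3 t.py
```

```text
t 17.4 turned 21.04 Tz 0.166 j6 -0.269 F [ 0.  -5.7  5.8] T [-0.87 -0.11  0.17] p [524.  121.4  66.2]
 yoke mm along -y 0.76 conf 1.08; yoke mm along -y 0.64 conf 0.88;
```

Request:
jog_arm(series=[[1.5, 0, 0, 0, 0, 0, 0.08], [1.5, 0, 0, 0, 0, 0, 0.08]])

```text
clock: 17.65
eef_pos: [524.0, 121.5, 66.2]
tcp_rot: [-1.464, 1.57, -0.531]
contact_force: [-1.3, -6.4, 5.5]
opening: 0.152
```

```bash
python3 t.py
```

```text
t 17.65 turned 24.05 Tz 0.072 j6 -0.371 F [-1.3 -6.4  5.5] T [-0.89 -0.06  0.07] p [524.  121.5  66.2]
 yoke mm along -y 1.81 conf 1.06; yoke mm along -y 2.1 conf 0.94;
```

The drop has begun at about 20°, and torque and camera agree. Fully down should come near 29° and the wall near 35°.

Request:
jog_arm(series=[[1.5, 0, 0, 0, 0, 0, 0.08], [1.5, 0, 0, 0, 0, 0, 0.08]])

```text
clock: 17.9
eef_pos: [524.0, 121.4, 66.2]
tcp_rot: [-1.392, 1.57, -0.512]
contact_force: [1.4, -6.3, 6.3]
opening: 0.151
```

```bash
python3 t.py
```

```text
t 17.9 turned 27.06 Tz 0.003 j6 -0.473 F [ 1.4 -6.3  6.3] T [-0.94 -0.11  0.  ] p [524.  121.4  66.2]
 yoke mm along -y 2.82 conf 1.01; yoke mm along -y 1.98 conf 0.96;
```

Request:
jog_arm(series=[[1, 0, 0, 0, 0, 0, 0.08], [1, 0, 0, 0, 0, 0, 0.08]])

```text
clock: 18.15
eef_pos: [524.0, 121.4, 66.2]
tcp_rot: [-1.336, 1.57, -0.49]
contact_force: [0.2, -5.9, 6.5]
opening: 0.147
```

```bash
python3 t.py
```

```text
t 18.15 turned 29.05 Tz -0.009 j6 -0.3 F [ 0.2 -5.9  6.5] T [-0.89 -0.08 -0.01] p [524.  121.4  66.2]
 yoke mm along -y 5.8 conf 1.1; yoke mm along -y 4.8 conf 1.0;
```

Request:
jog_arm(series=[[1, 0, 0, 0, 0, 0, 0.08], [0.5, 0, 0, 0, 0, 0, 0.08]])

```text
clock: 18.4
eef_pos: [524.0, 121.4, 66.2]
tcp_rot: [-1.399, 1.57, -0.579]
contact_force: [0.2, -6.8, 6.6]
opening: 0.148
```

```bash
python3 t.py; python3 -c "
from h import *
crop('scene','_last',310,160,80,80,7,'pics/m0.png');crop('scene',9,310,160,80,80,7,'pics/m1.png')
cv2.imwrite('pics/m2.png',cv2.hconcat([cv2.imread('pics/m1.png')[200:,150:],cv2.imread('pics/m0.png')[200:,150:]])[:,:800])"
```

```text
t 18.4 turned 30.53 Tz 0.184 j6 0.077 F [ 0.2 -6.8  6.6] T [-0.91 -0.09  0.18] p [524.  121.4  66.2]
 yoke mm along -y 4.52 conf 1.05; yoke mm along -y 6.23 conf 0.9;
```

View pics/m2.png

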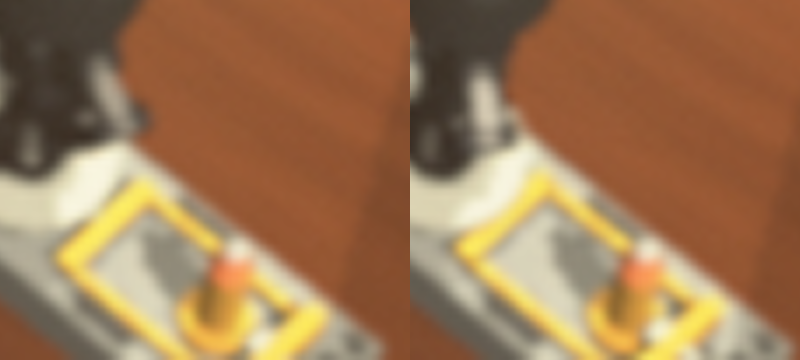

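The yoke has moved toward the knob and its nose is over the flange at about (367,233). The torque has returned. I'll turn one degree more for margin.

Request:
jog_arm(series=[[0.5, 0, 0, 0, 0, 0, 0.08], [0.5, 0, 0, 0, 0, 0, 0.08]])

```text
clock: 18.65
eef_pos: [524.0, 121.4, 66.2]
tcp_rot: [-1.433, 1.57, -0.63]
contact_force: [0.3, -6.1, 5.9]
opening: 0.151
```

```bash
python3 t.py
```

```text
t 18.65 turned 31.51 Tz 0.115 j6 -0.027 F [ 0.3 -6.1  5.9] T [-0.94 -0.05  0.11] p [524.  121.4  66.2]
 yoke mm along -y 4.76 conf 1.02; yoke mm along -y 5.27 conf 0.98;
```

Request:
jog_arm(series=[[0, 0, 0, 0, 0, 0, 0.2], [0, 0, 0, 0, 0, 0, 0.3], [0, 0, 0, 0, 0, 0, 0.4], [0, 0, 0, 0, 0, 0, 0.5], [0, 0, 0, 0, 0, 0, 0.5], [0, 0, 0, -0.5, 0, 0, 0.5], [0, 0, 0, -1.5, 0, 0, 0.5], [0, 0, 0, -2, 0, 0, 0.5], [0, 0, 0, -2, 0, 0, 0.5], [0, 0, 0, -2, 0, 0, 0.5], [0, 0, 0, -2, 0, 0, 0.5], [0, 0, 0, 0, 0, 0, 0.5]])

```text
clock: 19.9
eef_pos: [525.3, 122.1, 168.6]
tcp_rot: [-0.567, 1.566, 0.235]
contact_force: [0.4, 0.2, -0.6]
opening: 0.499
```

```bash
python3 t.py; python3 - <<'E'
from h import *
todo([300,-300,200],0)
E
```

```text
t 19.9 turned 31.55 Tz 0.021 j6 0.0 F [ 0.4  0.2 -0.6] T [0.04 0.04 0.02] p [525.3 122.1 168.6]
 yoke mm along -y 4.9 conf 0.99; yoke mm along -y 6.14 conf 0.89;
t 19.95 pos [524.5 121.9 167.1] shift cm [ -3.384 -13.204 -45.928] rot [4.595e+01 1.700e-01 3.000e-02] F [-0.85 -0.59 -0.54] T [-0.015 -0.006  0.03 ] open 0.499 q [ 0.23  0.29  1.88  0.    0.97 -0.58]
```

Request:
jog_arm(series=[[0, 0, 0, -0.4, -0.5, -1.5, 0.5], [0, 0, 0, -0.4, -1, -3.3, 0.5], [0, 0, 0, -0.4, -1, -3.3, 0.5], [0, 0, 0, -0.4, -1, -3.3, 0.5], [0, 0, 0, -0.4, -1, -3.3, 0.5], [0, 0, 0, -0.4, -1, -3.3, 0.5], [0, 0, 0, -0.4, -1, -3.3, 0.5], [0, 0, 0, 0, -1, -3.3, 0.5], [0, 0, 0, 0, -1, -3.3, 0.5], [0, 0, 0, 0, -1, -3.3, 0.5], [0, 0, 0, 0, -1, -3.3, 0.5], [0, 0, 0, 0, -0.5, -1.5, 0.5], [0, 0, 0, 0, 0, 0, 0.5], [0, 0, 0, 0, 0, 0, 0.5]])

```text
clock: 21.35
eef_pos: [351.6, -213.3, 193.1]
tcp_rot: [1.639, 1.569, 2.44]
contact_force: [0.4, 1.1, -0.4]
opening: 0.499
```

```bash
python3 - <<'E'
from h import *
for n in("scene","top"):
    p,d=r.grab_frame(n); np.savez(f"pics/{n}10.npz",p=p,d=d)
crop('scene',10,310,170,80,80,7,'pics/n0.png')
crop('top',10,170,215,110,70,7,'pics/n1.png')
crop('top',0,170,215,110,70,7,'pics/n2.png')
cv2.imwrite('pics/n3.png',cv2.vconcat([cv2.imread('pics/n2.png')[100:400],cv2.imread('pics/n1.png')[100:400]]))
E
```

```text
(no output)
```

View pics/n0.png

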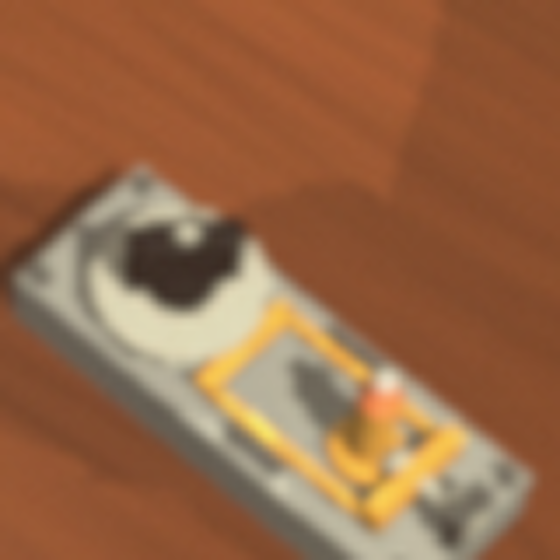

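View pics/n3.png

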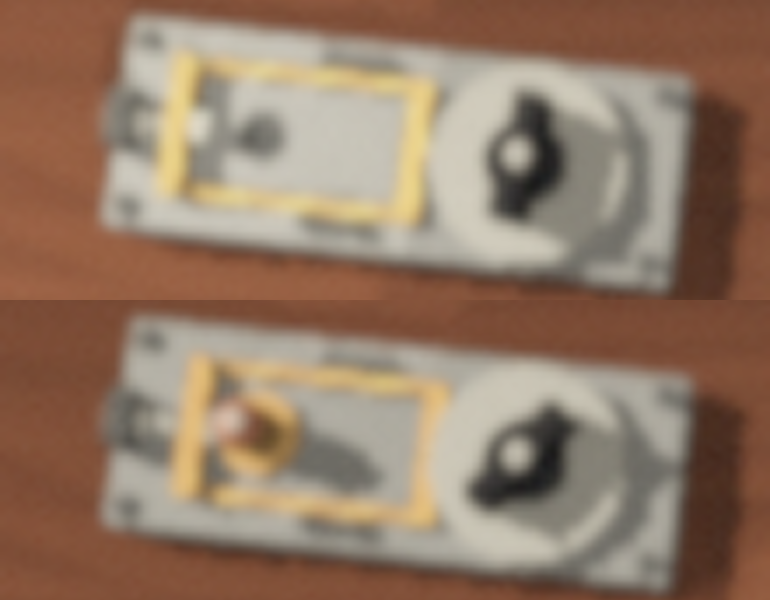

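Both views show the dop upright with the nose over its flange, the bar turned about 31°, and the yoke moved right by about 2.3 px in the top view. I'll quantify that.

```bash
python3 - <<'E'
from h import *
def edge(k,b,n='top'):
    p,_=load(n,k);u,v,w,h=b
    q=p[v:v+h,u:u+w].astype(float); s=np.clip((q[...,0]-q[...,2])/q.max(2)-.15,0,None)  # saturation, yellow vs grey
    cols=np.arange(u,u+w); c=(s*cols).sum(1)/s.sum(1); return c,np.arange(v,v+h)
ey=np.array([.115,.993])
# rows away from the nose & straps: cross bar ends, and near bar middle
for name,b0,b1,z in(('cross low',(188,250,14,5),(190,250,14,5),52),('near',(222,247,12,9),(224,247,12,9),42)):
    c0,v=edge(0,b0); c1,_=edge(10,b1)
    W0=onplane('top',np.c_[c0,v],z)[:,:2]@ey; W1=onplane('top',np.c_[c1,v],z)[:,:2]@ey
    print(name,(W0-W1).round(2),np.mean(W0-W1))
# dop check, jar etc
for n in('top','scene'):
    d0=cv2.cvtColor(load(n,0)[0],6);d1=cv2.cvtColor(load(n,10)[0],6)
for (u,v,w,h) in((258,155,32,32),(115,184,32,32),(428,200,32,62)):
    a,b=[load('top',k)[0][v:v+h,u:u+w].astype(np.float32).mean(2) for k in(0,10)]
    print('bystander shift px',np.round(cv2.phaseCorrelate(a,b)[0],2))
print(onplane('top',frompix([(262,433-200)],170,215,7),42))
todo([0,0,0],0)
E
```

```text
cross low [11.8  11.49 10.76  9.42  7.14] 10.122169733816259
near [3.75 3.82 3.7  3.54 3.65 3.44 3.48 3.59 4.01] 3.6651572610755383
bystander shift px [ 0.09 -0.11]
bystander shift px [-0.11 -0.19]
bystander shift px [0.02 0.19]
[[536.56401557 231.96099295  42.        ]]
t 21.45 pos [ 352.2 -212.8  193.3] shift cm [19.37  40.096 -9.186] rot [ 4.597e+01 -2.000e-02 -5.000e-02] F [-0.18 -0.28  0.65] T [ 0.013  0.051 -0.008] open 0.497 q [-0.55  0.06  2.1   0.    0.98 -1.35]
```

```bash
python3 - <<'E'
from h import *
ey=np.array([.115,.993])
def sat(k):
    p,_=load('top',k);q=p.astype(float); return (q[...,0]-q[...,2])/q.max(2)
S={k:sat(k) for k in(0,10)}
def edges(s,v,u0,u1):
    x=np.arange(u0,u1,.05); f=np.interp(x,np.arange(560),s[v]); i=f.argmax(); 
    L=f[:i].min();Rr=f[i:].min(); 
    l=x[:i][np.where(f[:i]<(f[i]+L)/2)[0][-1]]; rr=x[i:][np.where(f[i:]<(f[i]+Rr)/2)[0][0]]
    return l,rr
for name,vs,u0,u1,z in(('cross',(243,244,245,248,249,250,251),188,204,52),('near',range(245,256),220,236,42)):
    out=[]
    for v in vs:
        a=edges(S[0],v,u0,u1);b=edges(S[10],v,u0,u1)
        f=lambda u:(onplane('top',[[u,v]],z)[0,:2]@ey)
        out.append([f(a[0])-f(b[0]),f(a[1])-f(b[1])])
    out=np.array(out); print(name,'left/right edge shift mm median',np.median(out,0).round(2),out.round(1).tolist())
# ECC-free check in scene view, yellow-only images, unobstructed frames 0 vs 10
f=lambda k,b:(lambda q:((q[...,0]-q[...,2])/q.max(2)).astype(np.float32))(load('scene',k)[0][b[1]:b[1]+b[3],b[0]:b[0]+b[2]].astype(float))
a=proj('scene',[[524,123,42],[523.2,116.1,42]]); ax=a[1]-a[0]
b=(334,208,22,22)
(d,c)=cv2.phaseCorrelate(f(0,b),f(10,b)); print('scene',d,c,'expected for 7mm',ax)
E
```

```text
Traceback (most recent call last):
IndexError: index 0 is out of bounds for axis 0 with size 0
```

```bash
python3 - <<'E'
from h import *
np.set_printoptions(precision=2,suppress=True,linewidth=160)
def sat(k,n):
    p,_=load(n,k);q=p.astype(float); return (q[...,0]-q[...,2])/q.max(2)
for v in (243,244,249,250):
    for k in(0,10): print('cross',v,k,sat(k,'top')[v,186:206])
for v in (246,248,250,252,254):
    for k in(0,10): print('near',v,k,sat(k,'top')[v,220:238])
E
```

```text
cross 243 0 [0.16 0.12 0.11 0.1  0.1  0.1  0.12 0.22 0.32 0.39 0.41 0.42 0.29 0.14 0.09 0.08 0.08 0.08 0.07 0.07]
cross 243 10 [0.16 0.12 0.11 0.11 0.1  0.1  0.09 0.08 0.1  0.19 0.33 0.43 0.47 0.48 0.42 0.31 0.3  0.34 0.37 0.39]
cross 244 0 [0.14 0.11 0.11 0.12 0.12 0.12 0.16 0.27 0.37 0.4  0.39 0.32 0.19 0.11 0.1  0.1  0.09 0.07 0.08 0.08]
cross 244 10 [0.14 0.1  0.09 0.12 0.12 0.12 0.1  0.1  0.12 0.22 0.36 0.44 0.47 0.43 0.34 0.29 0.29 0.3  0.36 0.45]
cross 249 0 [0.16 0.12 0.11 0.11 0.11 0.14 0.25 0.34 0.39 0.41 0.34 0.19 0.12 0.1  0.09 0.09 0.08 0.08 0.08 0.09]
cross 249 10 [0.16 0.12 0.1  0.1  0.1  0.09 0.09 0.14 0.28 0.4  0.45 0.46 0.42 0.3  0.25 0.35 0.42 0.47 0.5  0.52]
cross 250 0 [0.17 0.12 0.1  0.09 0.09 0.15 0.29 0.37 0.4  0.42 0.4  0.24 0.12 0.1  0.08 0.09 0.08 0.09 0.09 0.1 ]
cross 250 10 [0.18 0.12 0.09 0.09 0.09 0.08 0.09 0.14 0.32 0.42 0.46 0.47 0.47 0.36 0.26 0.38 0.46 0.49 0.52 0.54]
near 246 0 [0.08 0.08 0.08 0.08 0.08 0.08 0.11 0.2  0.32 0.39 0.41 0.35 0.17 0.11 0.1  0.1  0.1  0.1 ]
near 246 10 [0.08 0.08 0.08 0.08 0.08 0.08 0.08 0.08 0.1  0.19 0.32 0.36 0.28 0.18 0.12 0.1  0.1  0.1 ]
near 248 0 [0.08 0.08 0.08 0.08 0.08 0.08 0.12 0.24 0.35 0.39 0.38 0.26 0.14 0.1  0.1  0.1  0.1  0.1 ]
near 248 10 [0.09 0.09 0.09 0.08 0.08 0.08 0.09 0.09 0.11 0.21 0.33 0.31 0.2  0.13 0.1  0.1  0.1  0.1 ]
near 250 0 [0.08 0.08 0.08 0.08 0.08 0.09 0.15 0.29 0.38 0.39 0.33 0.21 0.12 0.1  0.1  0.1  0.1  0.1 ]
near 250 10 [0.09 0.09 0.09 0.09 0.08 0.09 0.09 0.09 0.13 0.25 0.31 0.25 0.15 0.11 0.1  0.1  0.1  0.1 ]
near 252 0 [0.08 0.08 0.08 0.08 0.08 0.09 0.18 0.32 0.39 0.4  0.32 0.17 0.11 0.1  0.1  0.1  0.1  0.1 ]
near 252 10 [0.08 0.08 0.09 0.08 0.08 0.09 0.08 0.09 0.17 0.29 0.31 0.21 0.13 0.11 0.1  0.1  0.1  0.1 ]
near 254 0 [0.08 0.08 0.08 0.08 0.08 0.1  0.2  0.33 0.39 0.4  0.3  0.14 0.1  0.1  0.1  0.1  0.09 0.1 ]
near 254 10 [0.09 0.09 0.08 0.09 0.08 0.08 0.08 0.1  0.2  0.32 0.33 0.22 0.13 0.1  0.11 0.1  0.11 0.12]
```

```bash
python3 - <<'E'
from h import *
np.set_printoptions(precision=2,suppress=True,linewidth=160)
A=onplane('top',[[227,250],[228,250]],42); print('mm/px',A[0]-A[1], 'cross',np.diff(onplane('top',[[194,250],[195,250]],52),axis=0))
def sat(k,n):
    p,_=load(n,k);q=p.astype(np.float32); return (q[...,0]-q[...,2])/q.max(2)
# profile sampled along the base's y in both views, averaged across x, via remap
ex=np.array([.993,-.115]);ey=np.array([.115,.993]);C=np.array([529.7,178.])
def prof(n,k,xs,ys,z):
    s=sat(k,n).astype(np.float32); X,Y=np.meshgrid(xs,ys)
    P=np.c_[C+X.ravel()[:,None]*ex+Y.ravel()[:,None]*ey,np.full(X.size,z)]
    uv=proj(n,P).astype(np.float32).reshape(X.shape+(2,)); return cv2.remap(s,uv[...,0],uv[...,1],cv2.INTER_CUBIC).mean(1)
for n in('top','scene'):
    for name,xs,ys,z in(('near',np.arange(-12,13,2.),np.arange(-30,22,.1),42),('cross',np.r_[np.arange(-22,-13,1.)],np.arange(70,112,.1),52),('cross+',np.r_[np.arange(14,23,1.)],np.arange(70,112,.1),52)):
        o=[]
        for k in(0,6,10):
            if n=='top' and k==6: continue
            f=prof(n,k,xs,ys,z); i=f.argmax(); 
            lv=.25; hi=[y for y,a,b in zip(ys[i:],f[i:],f[i+1:]) if a>=lv>b][:1]; lo=[y for y,a,b in zip(ys[:i],f[:i],f[1:i+1]) if a<lv<=b][-1:]
            o.append((k,round(float(f[i]),2),'far edge',np.round(hi,1),'knob-side',np.round(lo,1)))
        print(n,name,o)
E
```

```text
mm/px [0.01 2.84 0.  ] cross [[-0.01 -2.83  0.  ]]
top near [(0, 0.41, 'far edge', array([-2.5]), 'knob-side', array([-13.8])), (10, 0.34, 'far edge', array([-8.5]), 'knob-side', array([-15.]))]
top cross [(0, 0.43, 'far edge', array([93.7]), 'knob-side', array([78.5])), (10, 0.49, 'far edge', array([88.]), 'knob-side', array([71.3]))]
top cross+ [(0, 0.45, 'far edge', array([92.5]), 'knob-side', array([77.9])), (10, 0.49, 'far edge', array([87.]), 'knob-side', array([], dtype=float64))]
scene near [(0, 0.6, 'far edge', array([-1.2]), 'knob-side', array([-19.1])), (6, 0.61, 'far edge', array([-1.2]), 'knob-side', array([-18.8])), (10, 0.62, 'far edge', array([-7.6]), 'knob-side', array([-22.]))]
scene cross [(0, 0.62, 'far edge', array([96.6]), 'knob-side', array([], dtype=float64)), (6, 0.63, 'far edge', array([96.7]), 'knob-side', array([], dtype=float64)), (10, 0.68, 'far edge', array([90.4]), 'knob-side', array([], dtype=float64))]
scene cross+ [(0, 0.64, 'far edge', array([97.9]), 'knob-side', array([78.1])), (6, 0.69, 'far edge', array([97.9]), 'knob-side', array([], dtype=float64)), (10, 0.68, 'far edge', array([91.]), 'knob-side', array([], dtype=float64))]
```

```bash
python3 - <<'E'
from h import *
def g(k,n,kind):
    q=load(n,k)[0].astype(np.float32); return (q[...,0]-q[...,2])/q.max(2) if kind=='sat' else cv2.cvtColor(load(n,k)[0],cv2.COLOR_RGB2LAB)[...,2].astype(np.float32)
ex=np.array([.993,-.115]);ey=np.array([.115,.993]);C=np.array([529.7,178.])
def prof(n,k,xs,ys,z,kind):
    X,Y=np.meshgrid(xs,ys); P=np.c_[C+X.ravel()[:,None]*ex+Y.ravel()[:,None]*ey,np.full(X.size,z)]
    uv=proj(n,P).astype(np.float32).reshape(X.shape+(2,)); return cv2.remap(g(k,n,kind),uv[...,0],uv[...,1],cv2.INTER_CUBIC).mean(1)
for kind in('sat','lab_b'):
  for n in('top','scene'):
    for name,xs,ys,z in(('near',np.arange(-12,13,2.),np.arange(-30,10,.1),42),('cross-',np.arange(-21,-13,1.),np.arange(82,106,.1),52),('cross+',np.arange(14,22,1.),np.arange(82,106,.1),52)):
        o=[]
        for k in(0,10):
            f=prof(n,k,xs,ys,z,kind); i=f.argmax() if name=='near' else f[:120].argmax(); lv=(f[i]+f[i:].min())/2
            o.append(ys[i:][np.where(f[i:]<lv)[0][0]])
        print(kind,n,name,np.round(o,1),'shift',round(o[0]-o[1],2))
E
```

```text
sat top near [-2.2 -7.6] shift 5.4
sat top cross- [93.8 87.9] shift 5.9
sat top cross+ [92.4 86.9] shift 5.5
sat scene near [-2.8 -9.4] shift 6.6
sat scene cross- [94.8 88.2] shift 6.6
sat scene cross+ [96.  88.8] shift 7.2
lab_b top near [-2.6 -7.9] shift 5.3
lab_b top cross- [93.2 87.1] shift 6.1
lab_b top cross+ [92.5 86.5] shift 6.0
lab_b scene near [ -3.6 -10. ] shift 6.4
lab_b scene cross- [93.8 87.3] shift 6.5
lab_b scene cross+ [94.5 87.9] shift 6.6
```

Evidence that the yoke is down:
- **Shift:** both cameras put it at about 6.2 mm (spread 5.3–7.2, noisy), against 7 mm nominal and 5.5 mm needed.
- **Torque:** it fell away and then came back, which marks the end of the drop.
- **Drift:** if anything were left of the drop, the yoke would pull the released knob on.

The bystanders have not moved and the robot is clear, so I'm handing in.

```bash
python3 -c "
from rig import r
print(r.sign_off())"
```

```text
the job is handed in; nothing more can be done
None
```

I seated the holder in the socket and turned the cam knob until the yoke dropped, then handed the job in at about 21.5 s. No verdict is reported, and I'm less sure that the yoke is fully down than of the rest.

**What I did**
- **Holder:** I lifted it from the rest block and lowered it into the socket. Contact stayed light, with only a few newtons as the flange touched down.
- **Knob:** I gripped the bar and turned it about 31.5° clockwise in small steps. The torque was about 0.3 N m at first. It began to fall at about 20°, reached about 0 at 27–29°, and was back to 0.1–0.2 N m at 30.5–31.5°. I stopped there, about 3° short of where I expected the notch's wall, then let go and moved the arm clear.

**Last checks**
- **Holder:** Both cameras show it upright. The top view puts its flange within about 1 mm of the socket's axis.
- **Nose:** It is over the flange in both views.
- **Jar, tin and wrench:** These moved less than 0.3 px in the top view, which is under 1 mm.

**What disagreed**
- **Yoke shift:** My image measurements ranged from 5.3 to 7.2 mm. The top view gave about 5.3–6.1 mm and the scene view about 6.4–7.2 mm. Full drop is 7 mm and 5.5 mm is needed. I took it as fully down mainly because the torque fell and came back.
- **First grip on the knob bar:** It was 1.6 mm off centre and pushed sideways with about 13 N. While I recentred it, the gripper pulled up on the knob with about 17 N for a moment. I removed most of both before turning.

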